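# Level the glue-setting plate with a wedge shim

## Task

The glue-setting plate dips at the corner whose levelling foot is seized short. Fetch the plastic wedge shim from the bench, slide it thin end first under that foot and ease it in gently, without jamming it, until the bubble of the plate's round level lies wholly inside the black ring; then let go. Do not shove the plate along the bench, push on it or lift it by hand, and leave the other things where they are.

Things in the scene. Friction and masses are not known exactly. Their poses are not given: they have to be found in the camera images.
- plate_centre (a point): Middle of the top of the glue-setting plate: bare aluminium, 200 x 230 x 10 mm (its x, y, z), top 36 mm above the bench when level. z is its upward normal; x points away from the robot at yaw 0. It stands loose on four feet under lugs at (+-130, +-90) mm from here. Three black lens barrels, 60 mm wide, 36 mm tall, are fixed on it at (-55, -75), (15, -75) and (-55, -5) mm.
- plate: The same plate as a body with feet, barrels and level, about 2 kg; origin 36 mm below plate_centre. Three feet are right, the fourth (low_foot) too short, so the plate leans onto it. A light push of about 5 N slides the shim in under it. As the plate comes level the push stiffens and the foot's load on the shim climbs from about 3 N towards 10 N; over 7 N it is jammed, and drags the plate along.
- low_foot (a point): Top of the lug above the seized foot's axis, at (-130, -90) mm in the plate's frame (near right corner); axes as the plate's. The lug is 34 mm wide along y, 10 mm thick, and reaches 17 mm outward. The foot is a rubber dome 29 mm across (curvature radius 25 mm), resting on the bench at the start. It is short by an unknown 3 to 6.5 mm: so high must the shim raise it.
- level (a point): Centre of the round bubble level fixed to the plate at (50, 66) mm from its centre: aluminium rim 80 mm across, 12 mm high, yellow-green face with a thin black ring 24 mm across at its centre. The point lies on the face, 9 mm above the plate's top; axes as the plate's.
- bubble (a point): Centre of the level's pale bubble, 18 mm across. It drifts 1.2 mm to the high side per mrad of tilt, settles in about 1.5 s, and stops at the vial's wall, 14 mm from the centre along each of the plate's x and y (there it lies at the start, towards +x +y). It is wholly inside the ring when within 3 mm of the level's centre.
- shim_grip (a point): Centre height of the head of the grey plastic wedge shim, a place to take it: on its middle line, 20 mm from the thick end, 7 mm above its underside. The shim is 120 mm long, 32 mm wide, 50 g, flat below. The head is a block 36 mm long, 14 mm high; from it the top falls evenly to a thin end 1 mm thick, by somewhere between 1 in 13 and 1 in 8 (odd ones from a box). x runs to the thin end, y across, z up.
- shim_tip (a point): Middle of the shim's thin end, 1 mm above its underside and 100 mm from shim_grip along the shim's x; axes as the shim's.
- shim: The same wedge shim as a body; its origin is the centre of its underside, 60 mm from either end.
- barrel_a: A loose black lens barrel standing to the left, 62 mm across, 60 mm tall; origin at the centre of its underside. Not to be disturbed.
- barrel_b: A second loose black lens barrel beside it, the same size. Not to be disturbed.
- squeeze_bottle: White dispenser bottle, 56 mm across, 142 mm tall, standing to the left; origin under its centre. Not to be disturbed.
- packers: Stack of three flat steel packers, 60 x 40 x 9 mm, lying to the right beyond the shim; origin under its centre. Not needed, not to be disturbed.
- driver: Screwdriver 190 mm long, 26 mm thick, lying along its x at the right; origin under its middle. Not to be disturbed.
- hex_key: Hex key, 90 mm long, 6 mm thick, lying at the left; origin at the middle of its long arm. Not to be disturbed.
- wipe_roll: White roll of wipes standing at the left beyond the barrels, 104 mm across, 110 mm tall; origin under its centre. Not to be disturbed.
Mind the look-alikes: they are no part of the job. Of the things shaped like the shim, the grey one is meant.

How it is judged:
By the outcome, as a careful person would: the job done as asked, in the order asked, and still so for the second after the job is handed in, with the robot touching nothing.
It also fails if it takes over 72 s, if anything falls off the work surface, if the arm or the gripper's body presses on something with over 40 N, if the wrist force passes 120 N, or if a joint passes its speed limit or range.

## Robot

A 6-joint arm with a two-finger parallel gripper is mounted at the origin on the work surface. World frame = base frame: x ahead of the robot, y to its left, z up, the work surface at z = 0. Lengths are in m, angles in rad, forces in N, time in s.
With the tool pointing down it reaches from about 0.425 to 0.95 m from the base axis. Payload 3.5 kg.
Tool frame: the origin (TCP) lies at the very end of the fingers, on their centre line; the grasp point (between the pads) lies arm.pinch_z behind it (arm.pinch_z is the distance from the TCP to the grasp point, in m); z points along the fingers, y is the line along which they close (so a half turn about z gives the same grasp; the last joint's range is limited). The gripper opens to 85 mm and grips with 20 to 120 N. Pads are 22 mm wide; open, the fingers measure 114 mm over their backs; the gripper's body (76 mm by 85 mm) begins 54 mm behind the grasp point. The pads swing forward as they close: fully open they stand 13 mm farther back than shut.
Start: joints at [1.03, 0.286, 1.577, -0, 1.279, -0.15], TCP at [0.257, 0.624, 0.231] pointing down, gripper open.
Joint ranges: [-2.77, 2.77], [-0.9, 2.22], [0.21, 2.48], [-1.53, 4.67], [0.24, 2.81], [-2.84, 2.84]. Speed limits (rad/s): [2.79, 2.79, 3.14, 3.14, 3.14, 3.14].

## Interface

Orientations are given as a unit quaternion [x, y, z, w].
In Python, from bench import arm gives the robot as it stands. The module is installed in compiled form; this text tells all that it offers.
- The arm moves only by the shell command python3 -m pendant 'ROWS' [FORCE]. ROWS is JSON, a list that holds one entry, the list of rows, each a list of 7 numbers: the turn, a rotation vector about the world's x, y, z in degrees, then the shift along the world's x, y, z in mm, then the opening, from -1 (shut) to 1 (fully open), so that 0 is half open. In form: [[[wx, wy, wz, tx, ty, tz, grip], ...]]. A call has 1 to 8 rows; each row is the pose to reach, as a shift and turn from the pose commanded when the call began; what a row does not reach only later rows make up. A row lasts 1/10 s, in which the tool goes at most 50 mm and 8.59 degrees, less where a joint would pass 70% of its speed; a pose out of reach is approached as far as the arm can. A call with a gripper value outside its range is refused whole. The fingers move at their own pace and stop on an object; FORCE is the grip in N (left out, the last holds). Time passes only in rows, so rows that repeat a pose let the fingers close. It gives the time, the measured TCP pose, the force, the opening and the grip force at its end, in the units of the state.
- arm.get_state(): the state, without advancing time (a new reading comes with each control period).
- arm.snapshot(name): name is "scene" or "side" or "wrist"; returns (picture, depth): 400x640x3 uint8, red, green, blue; 400x640 float32, m along the optical axis (not along the pixel's ray), 0 where there is no reading.
- arm.camera_params(name): a dict with "K" (3x3 intrinsics, pixels), "k1" (the pictures are not rectified: a ray, as slopes to the right and down, at radius r is drawn at 1 + k1 r^2 times it, then the intrinsics apply), "camera_from_world" (4x4, takes a point from world to camera coordinates). Camera axes: x right, y down, z forward; pixel columns grow to the right and rows downward; lengths in m; the calibration is good to about 2 mm. A picture is of the moment at which its call begins: read the wrist's pose just before it. camera_params takes no time and is no camera call; for the wrist camera it gives the pose at the moment of the call.
- arm.close_job(): hands the job in; it is judged then, once.
The state is a dict: "t": time; "joint_pos": joint angles; "qd": joint speeds; "effort": joint torques, N m; "eef_pos": TCP position; "orientation": TCP orientation; "contact_force": force on the tool from outside, world axes, zero at the start; "moment": the same for the moment, N m; "grip_width": finger opening in m; "gripper_force": force on a finger pad.
Only numpy, scipy, OpenCV 4.12 (cv2) and the standard library are available. Lean on these libraries where they do the work, as an engineer would, in place of code of your own. Each camera call takes 0.05 s, during which the arm holds its last target. There are 200 camera calls.

## Working session

There is one attempt and no reset: what is moved stays moved. The work goes in short steps, Python scripts to look and compute and a shell command to move; the robot and the scene stay as the last step left them, time stands still between calls to the robot, and variables do not carry over. Pictures are saved under pics/ and viewed, at most 10 in all, crops included, and the job is handed in when it is done.

```bash
mkdir -p pics; cat > h.py <<'E'
import numpy as np, cv2
from bench import arm
def cast(p,u,v,z):
    K=np.array(p["K"]);T=np.array(p["camera_from_world"]);k=p["k1"]
    d=np.array([(u-K[0,2])/K[0,0],(v-K[1,2])/K[1,1]]);s=d.copy()
    for _ in range(20): s=d/(1+k*(s@s))
    r=T[:3,:3].T@np.array([s[0],s[1],1]);c=-T[:3,:3].T@T[:3,3]
    return c+r*(z-c[2])/r[2]
def proj(p,P):
    K=np.array(p["K"]);T=np.array(p["camera_from_world"]);q=T[:3,:3]@np.array(P)+T[:3,3]
    s=q[:2]/q[2];s=s*(1+p["k1"]*(s@s));return K[:2,:2]@s+K[:2,2]
def snap(n,f=None):
    p=arm.camera_params(n);im,d=arm.snapshot(n)
    if f: cv2.imwrite("pics/"+f,im[:,:,::-1])
    np.savez("pics/"+n+".npz",im=im,d=d); return p,im,d
E
python3 - <<'E'
from h import *
for n in("scene","side"):
    p,im,d=snap(n,n+"0.png"); T=np.array(p["camera_from_world"]);print(n,-T[:3,:3].T@T[:3,3],p["K"][0][0],p["k1"])
print(arm.get_state(),arm.pinch_z)
E
```

```text
scene [1.1574897  0.76419288 1.16227005] 505.47449829999135 -0.09098123282831877
side [ 0.378843   -0.86500886  1.12022745] 391.09330028922625 -0.0530572090934364
{'t': 0.1, 'joint_pos': array([ 1.03000893e+00,  2.87132001e-01,  1.57800532e+00,  2.07971977e-05,
        1.27859690e+00, -1.49996853e-01]), 'qd': array([-0.0022878 , -0.00342168, -0.00251897, -0.0017322 ,  0.00245112,
        0.00081378]), 'effort': array([ 1.40566492e-03, -4.07296872e+01, -2.93698651e+01, -7.06600576e-05,
        3.33607626e-03,  5.87774629e-07]), 'eef_pos': array([0.25678407, 0.62362061, 0.23006256]), 'orientation': array([ 1.94157140e-01,  9.80969856e-01, -1.00417864e-03, -3.71898319e-04]), 'contact_force': array([ 0.12450427,  0.04410547, -0.32182873]), 'moment': array([-0.02900872,  0.01954476,  0.02708723]), 'gripper_force': 0.0, 'grip_width': 0.08563440599290868} 0.0187
```

View pics/scene0.png

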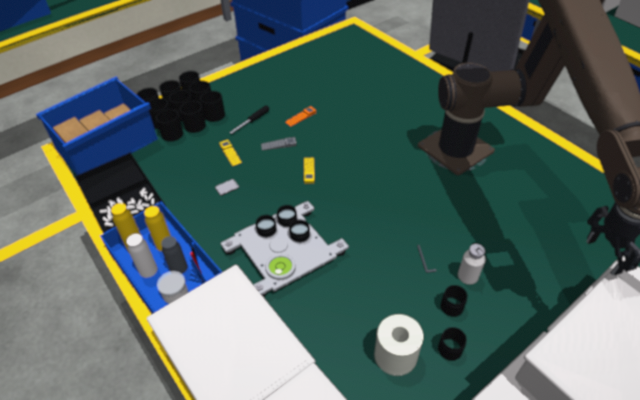

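View pics/side0.png

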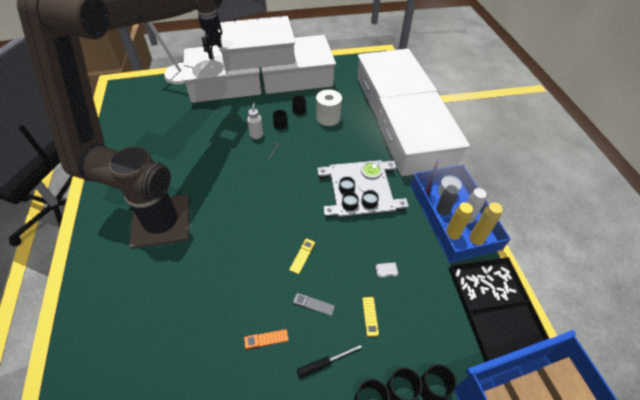

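The scene and side pictures show these look-alikes (side pixels): yellow (302,255), yellow (371,316), orange (266,339), grey wedge (314,304), and grey packers (387,269). I choose the grey wedge at side (314,304), scene (279,143), and will check it in a crop. The low foot, on the near right, is at about side (331,211).

```bash
python3 - <<'E'
from h import *
z=np.load("pics/side.npz");s=z["im"];c=np.load("pics/scene.npz")["im"]
a=cv2.resize(s[285:325,284:344],None,fx=6,fy=6,interpolation=cv2.INTER_CUBIC)
b=cv2.resize(s[150:225,310:415],None,fx=5,fy=5,interpolation=cv2.INTER_CUBIC)
e=cv2.resize(c[130:160,250:310],None,fx=6,fy=6,interpolation=cv2.INTER_CUBIC)
W=np.zeros((600,800,3),np.uint8);W[:240,:360]=a;W[:180,400:760]=e;W[225:600,:525]=b
cv2.imwrite("pics/crop1.png",W[:,:,::-1])
p=arm.camera_params("side")
hsv=cv2.cvtColor(s,cv2.COLOR_RGB2HSV)
m=((hsv[...,1]<70)&(hsv[...,2]>70)).astype(np.uint8)
r=np.zeros_like(m);r[285:325,284:344]=m[285:325,284:344]
cs,_=cv2.findContours(r,cv2.RETR_EXTERNAL,cv2.CHAIN_APPROX_NONE);k=max(cs,key=cv2.contourArea)
bx=cv2.boxPoints(cv2.minAreaRect(k));print(cv2.contourArea(k),bx)
for u,v in bx: print(cast(p,u,v,0.006))
for u,v in[(331,211),(405,206),(324,172),(371,171)]:print(cast(p,u,v,.036))
E
```

```text
451.0 [[291.73303 302.54752]
 [295.8507  291.0181 ]
 [335.19006 305.06784]
 [331.0724  316.59726]]
[ 0.4057021  -0.38723685  0.006     ]
[ 0.42382073 -0.3527091   0.006     ]
[ 0.53215418 -0.41958219  0.006     ]
[ 0.5124482  -0.45217895  0.006     ]
[ 0.58829785 -0.09745094  0.036     ]
[ 0.84678759 -0.12423931  0.036     ]
[0.60101192 0.08284743 0.036     ]
[0.77479199 0.055736   0.036     ]
```

View pics/crop1.png

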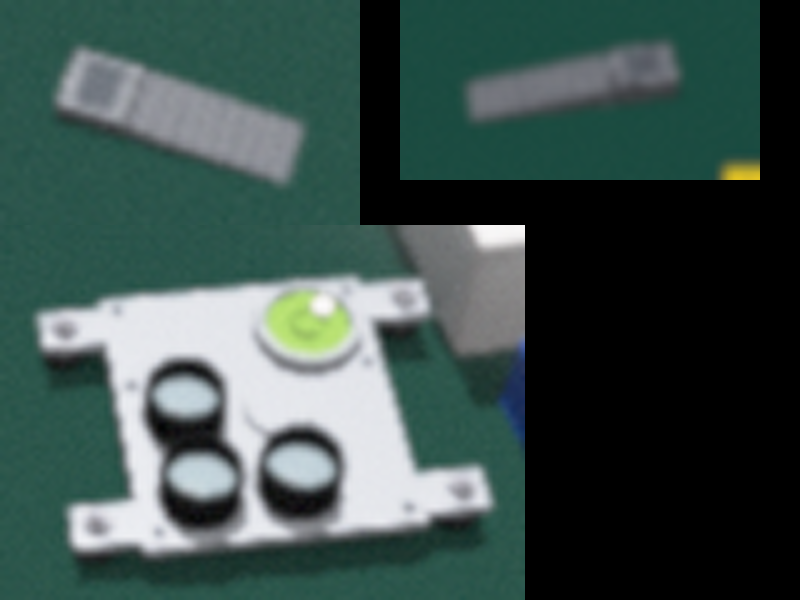

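The crop shows the grey wedge with its 14 mm head block at the upper left, side (298,299), and its thin end at (338,311). That places shim_grip near (0.432,-0.380) with yaw about -31°. The plate is at yaw about -5° and the low foot near (0.588,-0.097). I'm starting the move.

```bash
python3 -m pendant '[[[0,0,0,40,-40,60,1],[0,0,0,80,-70,70,1],[0,0,0,290,-370,70,1],[0,0,0,290,-370,70,1],[0,0,0,290,-370,70,1],[0,0,0,290,-370,70,1],[0,0,0,290,-370,70,1],[0,0,0,290,-370,70,1]]]' 40
python3 -m pendant '[[[0,0,-9,60,-140,-10,1],[0,0,-9,60,-140,-10,1],[0,0,-9,60,-140,-10,1],[0,0,-9,0,-400,-60,1],[0,0,-9,0,-400,-60,1],[0,0,-9,0,-400,-60,1],[0,0,-9,0,-400,-60,1],[0,0,-9,0,-400,-60,1]]]'
```

```text
t: 0.9
eef_pos: [0.4934, 0.3268, 0.298]
orientation: [0.194, 0.981, -0.0, -0.0]
contact_force: [0.4, 0.5, 0.7]
grip_width: 0.0852
gripper_force: 0.0
t: 1.7
eef_pos: [0.4968, -0.0503, 0.242]
orientation: [0.27, 0.963, 0.0, -0.0]
contact_force: [1.2, 0.3, -0.2]
grip_width: 0.0854
gripper_force: 0.0
```

```bash
python3 -m pendant '[[[0,0,0,-63,-315,0,1],[0,0,0,-63,-315,0,1],[0,0,0,-63,-315,0,1],[0,0,0,-63,-315,0,1],[0,0,0,-63,-315,0,1],[0,0,0,-63,-315,0,1],[0,0,0,-63,-315,0,1],[0,0,0,-63,-315,0,1]]]'
python3 - <<'E'
from h import *
p,im,d=snap("wrist","w1.png");np.save("pics/w1p.npy",p,allow_pickle=True)
s=arm.get_state();print(s["eef_pos"],s["joint_pos"]);T=np.array(p["camera_from_world"]);print(-T[:3,:3].T@T[:3,3],T[:3,:3][2],p["K"][0][0])
E
```

```text
t: 2.5
eef_pos: [0.4336, -0.3663, 0.2419]
orientation: [0.273, 0.962, 0.0, -0.001]
contact_force: [-0.4, 0.6, 0.0]
grip_width: 0.0858
gripper_force: 0.0
[ 0.43414265 -0.36455049  0.24189845] [-8.77557954e-01  4.16197130e-02  1.83445673e+00  3.14844914e-04
  1.26725669e+00 -1.89791899e+00]
[ 0.37647571 -0.330843    0.38604182] [ 0.2259323  -0.13718623 -0.96443483] 302.3286726130559
```

View pics/w1.png

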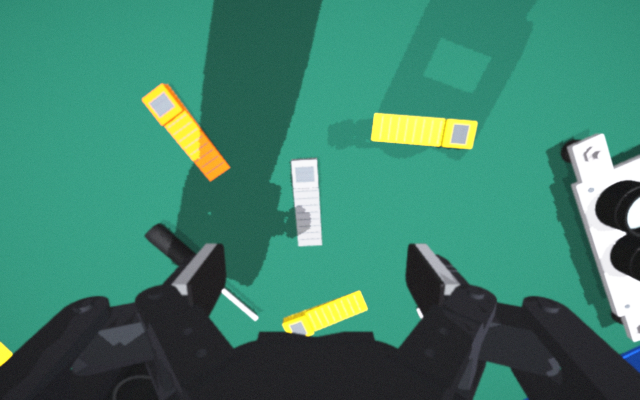

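The wrist picture shows the grey shim with its head on top at (305,172) and its thin end at (310,245). The low lug's foot mark is at (592,154). The yellow and orange wedges are clearly separate from it.

```bash
python3 - <<'E'
from h import *
p=np.load("pics/w1p.npy",allow_pickle=True).item();im=np.load("pics/wrist.npz")["im"]
hsv=cv2.cvtColor(im,cv2.COLOR_RGB2HSV)
m=((hsv[...,1]<60)&(hsv[...,2]>60)).astype(np.uint8);r=np.zeros_like(m);r[150:255,280:335]=m[150:255,280:335]
r=cv2.morphologyEx(r,cv2.MORPH_CLOSE,np.ones((9,9),np.uint8))
cs,_=cv2.findContours(r,cv2.RETR_EXTERNAL,cv2.CHAIN_APPROX_NONE);k=max(cs,key=cv2.contourArea)
bx=cv2.boxPoints(cv2.minAreaRect(k));bx=bx[np.argsort(bx[:,1])];print(bx)
a=cast(p,*bx[:2].mean(0),.014);b=cast(p,*bx[2:].mean(0),.001);print(a,b,np.linalg.norm((b-a)[:2]),np.degrees(np.arctan2(*(b-a)[1::-1])))
u=(b-a)[:2]/np.linalg.norm((b-a)[:2]);print("grip",(a+b)[:2]/2-u*40)
print("foot",cast(p,592,154,.031))
s=arm.get_state();print(s["eef_pos"])
E
```

```text
[[316.7998  157.49715]
 [290.20093 159.01707]
 [321.77783 244.61269]
 [295.17896 246.13261]]
[ 0.41424797 -0.37067308  0.014     ] [ 0.52124869 -0.43040402  0.001     ] 0.1225436201906649 -29.171537338181512
grip [-34.45882456  19.09649985]
foot [ 0.58428991 -0.08090941  0.031     ]
[ 0.43414265 -0.36455049  0.24189845]
```

```bash
python3 -m pendant '[[[0,0,2.5,-1,-16,-40,1],[0,0,2.5,-1,-16,-90,1],[0,0,2.5,-1,-16,-140,1],[0,0,2.5,-1,-16,-180,1],[0,0,2.5,-1,-16,-210,1],[0,0,2.5,-1,-16,-228,1],[0,0,2.5,-1,-16,-239,1],[0,0,2.5,-1,-16,-239,1]]]'
python3 -c "
from h import *;snap('wrist','w2.png');print(arm.get_state()['eef_pos'])"
```

```text
t: 3.35
eef_pos: [0.4335, -0.3776, 0.0022]
orientation: [0.249, 0.969, 0.001, -0.001]
contact_force: [0.4, -0.3, 0.5]
grip_width: 0.0855
gripper_force: 0.0
[ 0.43420064 -0.37876901  0.00365741]
```

View pics/w2.png

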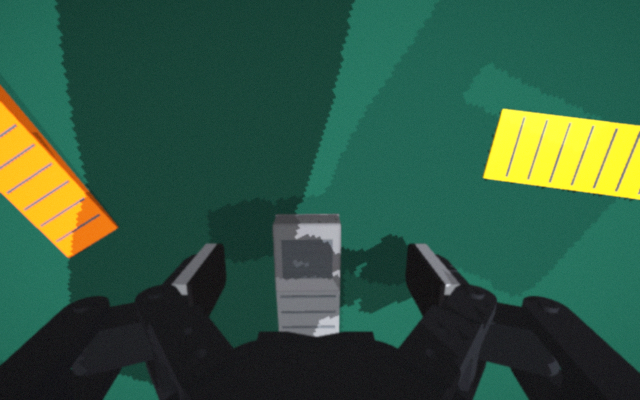

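The head lies between the open pads, spanning x 274–340, with the pads at 222 and 407. I'll close on it.

```bash
python3 -m pendant '[[[0,0,0,0,0,-3,-0.2],[0,0,0,0,0,-3,-1],[0,0,0,0,0,-3,-1],[0,0,0,0,0,-3,-1],[0,0,0,0,0,-3,-1],[0,0,0,0,0,-3,-1]]]' 40
python3 -m pendant '[[[0,0,0,0,0,10,-1],[0,0,0,0,0,40,-1],[0,0,0,0,0,80,-1],[0,0,0,0,0,120,-1],[0,0,0,0,0,120,-1]]]'
python3 -c "
from h import *;snap('wrist','w3.png')"
```

```text
t: 4.0
eef_pos: [0.4344, -0.3804, 0.0018]
orientation: [0.25, 0.968, -0.001, 0.001]
contact_force: [-0.8, 0.1, 4.2]
grip_width: 0.0311
gripper_force: 40.8
t: 4.5
eef_pos: [0.4366, -0.3829, 0.1279]
orientation: [0.249, 0.968, -0.004, 0.005]
contact_force: [0.3, -1.0, 0.2]
grip_width: 0.0311
gripper_force: 40.3
```

View pics/w3.png

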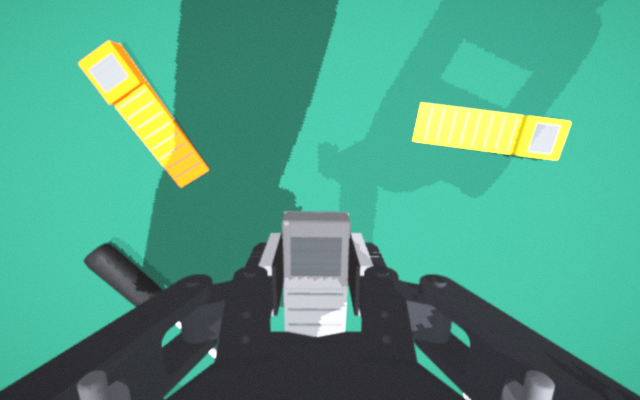

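The shim is held squarely, head at (317,250) and centred between the pads.

```bash
python3 - <<'E'
from h import *
ps=arm.camera_params("side")
px=np.array([(329.4,210),(323,171),(402.4,203),(390.6,165)])
L=np.array([(-130,-90),(-130,90),(130,-90),(130,90)])/1e3
P=np.array([cast(ps,*q,z)[:2] for q,z in zip(px,(.031,.036,.036,.041))])
A=cv2.estimateAffinePartial2D(L,P)[0];print(P,A,np.degrees(np.arctan2(A[1,0],A[0,0])),A@[-.13,-.09,1],np.hypot(*A[:,0]))
pw=np.load("pics/w1p.npy",allow_pickle=True).item()
for q in((592,154),(588,150),(585,160)):print(cast(pw,*q,.031))
print(proj(pw,[*(A@[-.13,-.09,1]),.031]))
pc=arm.camera_params("scene");c=np.load("pics/scene.npz")["im"]
for l in L: print(proj(pc,[*(A@[*l,1]),.036]))
E
```

```text
[[ 0.58473613 -0.08870133]
 [ 0.59835969  0.08842157]
 [ 0.84206797 -0.10995788]
 [ 0.85447259  0.06740625]] [[ 0.98651649  0.07837883  0.71990909]
 [-0.07837883  0.98651649 -0.01070785]] -4.542613248705043 [ 0.58460785 -0.08930508] 0.9896251900856219
[ 0.58428991 -0.08090941  0.031     ]
[ 0.57737157 -0.08330789  0.031     ]
[ 0.58691649 -0.08994764  0.031     ]
[584.89784174 158.03223355]
[304.99078851 204.22225611]
[338.52142465 242.9545845 ]
[228.2565002  241.87734167]
[258.1025417  286.09481963]
```

```bash
python3 -m pendant '[[[0,0,8,10,40,30,-1],[0,0,16,15,90,30,-1],[0,0,24,15,140,30,-1],[0,0,24.5,12,190,30,-1],[0,0,24.5,11,240,30,-1],[0,0,24.5,11,290,30,-1],[0,0,24.5,11,300,30,-1],[0,0,24.5,11,300,30,-1]]]'
python3 -c "
from h import *;p,_,_=snap('wrist','w4.png');np.save('pics/w4p.npy',p,allow_pickle=True);print(arm.get_state()['eef_pos'])"
```

```text
t: 5.35
eef_pos: [0.4437, -0.0777, 0.1491]
orientation: [0.037, 0.999, 0.0, -0.001]
contact_force: [-0.4, -0.6, -1.6]
grip_width: 0.0308
gripper_force: 40.3
[ 0.44420058 -0.07915485  0.14960295]
```

View pics/w4.png

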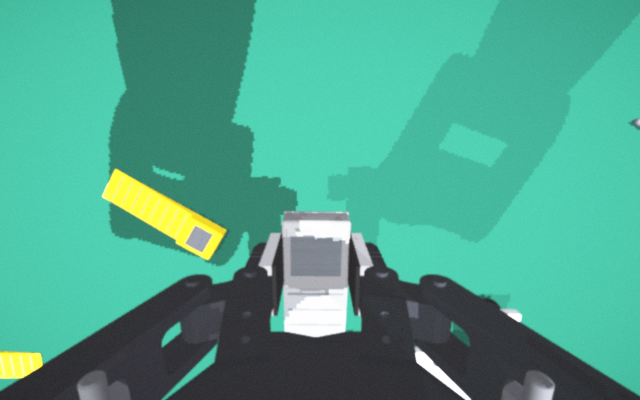

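The wrist view only shows the held shim and yellow wedges at (165,215) and (20,363), with the plate hidden below. Three foot estimates agree on (0.585,-0.089), yaw -4.5°, and the shim is lined up with it. I'm lowering it to the bench short of the foot.

```bash
python3 -m pendant '[[[0,0,0,0,0,-45,-1],[0,0,0,0,0,-90,-1],[0,0,0,0,0,-125,-1],[0,0,0,0,0,-138,-1],[0,0,0,0,0,-145,-1],[0,0,0,0,0,-147,-1],[0,0,0,0,0,-147,-1]]]'
python3 - <<'E'
from h import *
p,im,d=snap("side");q,c,_=snap("scene")
a=cv2.resize(im[170:240,250:350],None,fx=6,fy=6,interpolation=cv2.INTER_CUBIC)[:,:400]
a=cv2.resize(im[180:240,260:360],None,fx=8,fy=5,interpolation=cv2.INTER_CUBIC) if 0 else cv2.resize(im[175:235,270:370],None,fx=5,fy=5,interpolation=cv2.INTER_CUBIC)
b=cv2.resize(c[175:225,280:380],None,fx=5,fy=5,interpolation=cv2.INTER_CUBIC)
cv2.imwrite("pics/crop2.png",np.vstack([a,b])[:,:,::-1])
s=arm.get_state();print(s["eef_pos"],s["contact_force"])
E
```

```text
t: 6.1
eef_pos: [0.4462, -0.0806, 0.005]
orientation: [0.039, 0.999, -0.001, 0.001]
contact_force: [0.5, -0.8, -0.3]
grip_width: 0.0308
gripper_force: 40.3
[ 0.44636574 -0.08038885  0.00532274] [ 0.86873848 -0.12705048  0.0143398 ]
```

View pics/crop2.png

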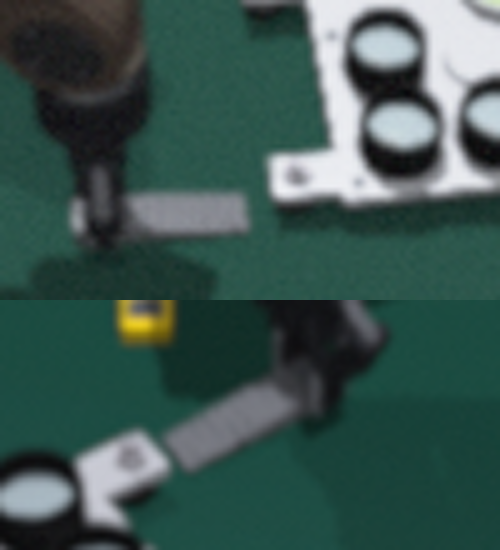

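The side half shows the shim tip at side px (319.4,217.6) and the lug mark at (329,210). The scene half shows the tip at (315,206) and the mark at (306,206.6). The shim lies in line with the lug, so I'll check the numbers.

```bash
python3 - <<'E'
from h import *
a=arm.camera_params("side");b=arm.camera_params("scene")
print("tip",cast(a,319.4,217.6,.004),cast(b,315.2,206,.004))
print("foot",cast(a,329,210,.031),cast(b,306,206.6,.031))
E
python3 -m pendant '[[[0,0,0,0,0,-1,-1],[0,0,0,0,0,-2,-1],[0,0,0,0,0,-3,-1],[0,0,0,0,0,-3,-1]]]'
```

```text
tip [ 0.54857948 -0.09519197  0.004     ] [ 0.54812689 -0.08782152  0.004     ]
foot [ 0.58337606 -0.08844539  0.031     ] [ 0.58546031 -0.083394    0.031     ]
t: 6.6
eef_pos: [0.4454, -0.0798, 0.0017]
orientation: [0.038, 0.999, -0.0, 0.0]
contact_force: [-1.1, 1.0, 6.6]
grip_width: 0.0306
gripper_force: 41.0
```

```bash
python3 -m pendant '[[[0,0,0,0,0,2,-1],[0,0,0,0,6,2,-1],[0,0,0,0,6,0.5,-1],[0,0,0,0,6,0.5,0.1],[0,0,0,0,6,0.5,0.1]]]' 30
python3 -m pendant '[[[0,0,0,0,0,1.5,0.1],[0,0,0,0,0,1.5,-1],[0,0,0,0,0,1.5,-1],[0,0,0,0,0,1.5,-1],[0,0,0,0,0,1.5,-1]]]'
python3 - <<'E'
from h import *
p,im,d=snap("side");q,c,_=snap("scene")
for n,f in(("scene",c),("side",im)):
    h=cv2.cvtColor(f,cv2.COLOR_RGB2HSV);g=(h[...,0]>28)&(h[...,0]<55)&(h[...,1]>90)&(h[...,2]>120)
    y,x=np.nonzero(g);print(n,x.size,x.min(),x.max(),y.min(),y.max())
a=cv2.resize(im[175:235,270:370],None,fx=4,fy=4,interpolation=cv2.INTER_CUBIC)
b=cv2.resize(c[175:225,280:380],None,fx=4,fy=4,interpolation=cv2.INTER_CUBIC)
e=cv2.resize(c[250:285,255:305],None,fx=8,fy=8,interpolation=cv2.INTER_CUBIC)
cv2.imwrite("pics/crop3.png",np.hstack([np.vstack([a,b])[:440],np.vstack([e,np.zeros((160,400,3),np.uint8)])])[:,:,::-1])
E
```

```text
t: 7.1
eef_pos: [0.4448, -0.0735, 0.001]
orientation: [0.038, 0.999, -0.0, -0.0]
contact_force: [0.0, -0.3, -0.1]
grip_width: 0.0475
gripper_force: 0.0
t: 7.6
eef_pos: [0.4452, -0.0738, 0.0029]
orientation: [0.038, 0.999, -0.0, 0.0]
contact_force: [1.0, -1.1, 1.9]
grip_width: 0.0312
gripper_force: 30.6
scene 289 221 314 53 273
side 375 39 378 53 395
```

View pics/crop3.png

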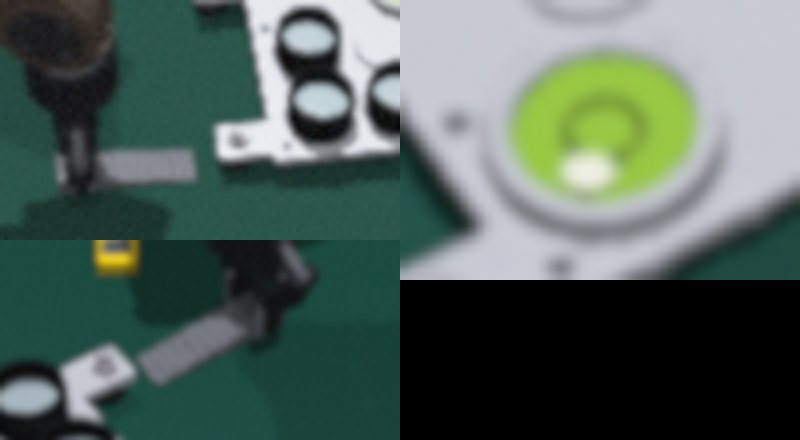

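The shim is now centred on the lug mark: side tip near (319,216), scene tip near (316,207). The bubble is at scene px (278,271), at the far wall. I'll build the bubble reader and advance.

```bash
cat > b.py <<'E'
from h import *
def read(n,box):
    p=arm.camera_params(n);im,_=arm.snapshot(n);x0,x1,y0,y1=box
    r=cv2.resize(im[y0:y1,x0:x1],None,fx=8,fy=8,interpolation=cv2.INTER_CUBIC);h=cv2.cvtColor(r,cv2.COLOR_RGB2HSV)
    g=((h[...,0]>28)&(h[...,0]<55)&(h[...,1]>110)&(h[...,2]>90)).astype(np.uint8)
    cs,_=cv2.findContours(g,cv2.RETR_EXTERNAL,cv2.CHAIN_APPROX_NONE);k=cv2.convexHull(max(cs,key=cv2.contourArea))
    f=np.zeros_like(g);cv2.fillPoly(f,[k],1)
    inn=cv2.erode(f,np.ones((9,9),np.uint8))
    w=((h[...,1]<105)&(h[...,2]>150)&(inn>0)).astype(np.uint8)
    nn,_,st,ce=cv2.connectedComponentsWithStats(w)
    m=cv2.moments(f,True);C=np.array([m["m10"],m["m01"]])/m["m00"]
    if nn<2: return None
    i=1+st[1:,4].argmax();B=ce[i]
    P=[cast(p,x0+(q[0]+.5)/8-.5,y0+(q[1]+.5)/8-.5,.045)[:2]*1e3 for q in(C,B)]
    a=np.radians(-4.5);d=P[1]-P[0];R=np.array([[np.cos(a),np.sin(a)],[-np.sin(a),np.cos(a)]])
    return R@d,P[0],st[i,4]/m["m00"]
for n,b in(("scene",(255,305,250,285)),("side",(350,395,150,190))):
    r=read(n,b);print(n,"bubble",np.round(r[0],1),"level",np.round(r[1],1),round(r[2],3))
s=arm.get_state();print(np.round(s["eef_pos"]*1e3,1),np.round(s["contact_force"],1))
E
python3 b.py
python3 -m pendant '[[[0,0,0,5,-0.4,0,-1],[0,0,0,10,-0.8,0,-1],[0,0,0,15,-1.2,0,-1],[0,0,0,20,-1.6,0,-1],[0,0,0,25,-2,0,-1],[0,0,0,25,-2,0,-1]]]'
```

```text
scene bubble [12.5 11.9] level [774.4  54.3] 0.103
side bubble [10.7  9. ] level [774.3  57.5] 0.116
[445.2 -73.8   2.9] [-0.1 -0.3  1.5]
t: 8.4
eef_pos: [0.4704, -0.0758, 0.0029]
orientation: [0.038, 0.999, -0.0, 0.0]
contact_force: [0.6, -0.6, 3.4]
grip_width: 0.0312
gripper_force: 30.8
```

```bash
python3 -m pendant '[[[0,0,0,2,-0.2,0,-1],[0,0,0,4,-0.4,0,-1],[0,0,0,6,-0.5,0,-1],[0,0,0,8,-0.6,0,-1],[0,0,0,8,-0.6,0,-1]]]'
python3 -m pendant '[[[0,0,0,2,-0.2,0,-1],[0,0,0,4,-0.4,0,-1],[0,0,0,6,-0.5,0,-1],[0,0,0,8,-0.6,0,-1],[0,0,0,8,-0.6,0,-1]]]'
python3 b.py
```

```text
t: 8.9
eef_pos: [0.4754, -0.0759, 0.0029]
orientation: [0.038, 0.999, 0.0, -0.004]
contact_force: [-9.1, -0.0, 12.3]
grip_width: 0.0312
gripper_force: 31.8
t: 9.4
eef_pos: [0.4831, -0.0763, 0.0029]
orientation: [0.038, 0.999, 0.001, -0.004]
contact_force: [-9.4, 1.6, 13.2]
grip_width: 0.0313
gripper_force: 31.9
scene bubble [11.4 12.5] level [775.2  55.3] 0.112
side bubble [9.6 8.9] level [774.3  56.8] 0.135
[483.1 -76.3   2.9] [-9.5  0.3 13. ]
```

```bash
python3 -m pendant '[[[0,0,0,0,0,0.7,-1],[0,0,0,1.5,-0.1,0.7,-1],[0,0,0,3,-0.2,0.7,-1],[0,0,0,4,-0.3,0.7,-1],[0,0,0,4,-0.3,0.7,-1]]]'
python3 -m pendant '[[[0,0,0,1.5,-0.1,0,-1],[0,0,0,3,-0.2,0,-1],[0,0,0,4,-0.3,0,-1],[0,0,0,4,-0.3,0,-1]]]'
python3 b.py
```

```text
t: 10.0
eef_pos: [0.4872, -0.0765, 0.0029]
orientation: [0.038, 0.999, 0.001, -0.004]
contact_force: [-6.8, 0.4, 6.4]
grip_width: 0.0313
gripper_force: 31.2
t: 10.4
eef_pos: [0.4912, -0.0767, 0.0029]
orientation: [0.038, 0.999, 0.001, -0.004]
contact_force: [-6.6, 0.6, 8.7]
grip_width: 0.0314
gripper_force: 31.2
scene bubble [ 8.5 12.7] level [775.6  55.8] 0.134
side bubble [6.5 9.1] level [774.6  56.8] 0.187
[491.2 -76.7   2.9] [-6.5  0.8  7.8]
```

```bash
python3 -m pendant '[[[0,0,0,0,0,0.5,-1],[0,0,0,1.5,-0.1,0.5,-1],[0,0,0,3,-0.2,0.5,-1],[0,0,0,4.5,-0.3,0.5,-1],[0,0,0,6,-0.4,0.5,-1],[0,0,0,6,-0.4,0.5,-1],[0,0,0,6,-0.4,0.5,-1],[0,0,0,6,-0.4,0.5,-1]]]'
python3 -m pendant '[[[0,0,0,0,0,0,-1],[0,0,0,0,0,0,-1],[0,0,0,0,0,0,-1],[0,0,0,0,0,0,-1],[0,0,0,0,0,0,-1],[0,0,0,0,0,0,-1],[0,0,0,0,0,0,-1],[0,0,0,0,0,0,-1]]]'
python3 b.py
```

```text
t: 11.3
eef_pos: [0.5, -0.0778, 0.0038]
orientation: [0.038, 0.999, 0.0, 0.0]
contact_force: [-0.8, 0.1, -3.2]
grip_width: 0.0311
gripper_force: 30.1
t: 12.1
eef_pos: [0.4999, -0.0779, 0.0039]
orientation: [0.038, 0.999, -0.0, 0.0]
contact_force: [-0.3, 0.7, -2.8]
grip_width: 0.0313
gripper_force: 30.1
scene bubble [2.8 4.6] level [776.3  56.7] 0.15
side bubble [2.  2.8] level [775.1  57.3] 0.274
[500.  -77.9   3.9] [-1.5  0.9 -3. ]
```

```bash
python3 -m pendant '[[[0,0,0,0,0,-0.7,-1],[0,0,0,1,-0.1,-0.7,-1],[0,0,0,2,-0.2,-0.7,-1],[0,0,0,3,-0.2,-0.7,-1],[0,0,0,3,-0.2,-0.7,-1]]]'
python3 -m pendant '[[[0,0,0,0,0,0,-1],[0,0,0,0,0,0,-1],[0,0,0,0,0,0,-1],[0,0,0,0,0,0,-1],[0,0,0,0,0,0,-1],[0,0,0,0,0,0,-1],[0,0,0,0,0,0,-1],[0,0,0,0,0,0,-1]]]'
python3 b.py
```

```text
t: 12.7
eef_pos: [0.5031, -0.0782, 0.0033]
orientation: [0.038, 0.999, -0.0, 0.0]
contact_force: [-1.3, -0.9, -2.1]
grip_width: 0.0313
gripper_force: 30.3
t: 13.5
eef_pos: [0.5031, -0.0782, 0.0033]
orientation: [0.038, 0.999, -0.0, 0.0]
contact_force: [-1.4, -0.3, -2.2]
grip_width: 0.0309
gripper_force: 30.2
scene bubble [2.  3.4] level [776.4  56.9] 0.157
side bubble [0.6 1.3] level [775.2  57.2] 0.266
[503.1 -78.2   3.3] [-1.5 -0.5 -2. ]
```

```bash
cat > r.py <<'E'
from h import *
out=[]
for n,(x0,x1,y0,y1) in(("scene",(255,305,250,285)),("side",(350,395,150,190))):
    p=arm.camera_params(n);im=np.mean([arm.snapshot(n)[0] for _ in range(3)],0).astype(np.uint8)
    # rectify to a top view on the face plane, plate axes: rows -> -x, cols -> -y, 10 px/mm
    a=np.radians(-4.5);c=np.array([775.7,57.0]);g=np.arange(-35,35,.2)
    X,Y=np.meshgrid(g[::-1],g[::-1],indexing="ij")
    W=np.stack([(c[0]+np.cos(a)*X-np.sin(a)*Y)/1e3,(c[1]+np.sin(a)*X+np.cos(a)*Y)/1e3,np.full_like(X,.045)],-1)
    U=np.array([proj(p,w) for w in W.reshape(-1,3)]).reshape(*X.shape,2).astype(np.float32)
    t=cv2.remap(im,U[...,0],U[...,1],cv2.INTER_CUBIC);out.append(t)
    h=cv2.cvtColor(t,cv2.COLOR_RGB2HSV)
    gm=((h[...,0]>28)&(h[...,0]<55)&(h[...,1]>110)&(h[...,2]>90)).astype(np.uint8)
    cs,_=cv2.findContours(gm,cv2.RETR_EXTERNAL,cv2.CHAIN_APPROX_NONE)
    e=cv2.fitEllipse(cv2.convexHull(max(cs,key=cv2.contourArea)))
    f=np.array([35-e[0][1]*.2,35-e[0][0]*.2])
    R=t[...,0].astype(float);d=np.hypot(X-f[0],Y-f[1])
    lv=np.median(R[(d>17)&(d<24)])
    wd=np.clip(lv-R,0,None)*(d<18)
    # ring: darkest radius along rays, circle by fitEllipse
    pts=[]
    for th in np.linspace(0,2*np.pi,72,endpoint=False):
        rr=np.arange(8,17,.2);q=np.stack([35-(f[1]+rr*np.sin(th)),35-(f[0]+rr*np.cos(th))],-1)/.2
        v=cv2.remap(wd.astype(np.float32),q[:,0].astype(np.float32)[None],q[:,1].astype(np.float32)[None],cv2.INTER_LINEAR)[0]
        if v.max()>12: pts.append(35-q[v.argmax()][::-1]*.2)
    ring=cv2.fitEllipse(np.array(pts,np.float32)) if len(pts)>10 else None
    bl=t[...,2].astype(float);b0=np.median(bl[(d>17)&(d<24)]);wb=np.clip(bl-b0-40,0,None)*(d<23)
    B=np.array([(X*wb).sum(),(Y*wb).sum()])/wb.sum()
    print(n,"face",f.round(1),np.round(np.array(e[1])*.2,1),"ring",np.round(ring[0],1),np.round(ring[1],1),len(pts),"bubble",B.round(1),"area d",round(2*np.sqrt((wb>0).sum()*.04/np.pi),1))
    print("   bubble-face",(B-f).round(1),"bubble-ring",(B-np.array(ring[0])).round(1))
np.save("pics/tops.npy",np.array(out))
s=arm.get_state();print(s["t"],np.round(s["eef_pos"]*1e3,1),np.round(s["contact_force"],1))
E
python3 r.py
```

```text
scene face [ 0.7 -0.2] [56.9 59.1] ring [2.1 2.2] [26.2 28.7] 59 bubble [2.6 3.1] area d 22.7
   bubble-face [1.9 3.3] bubble-ring [0.5 0.9]
side face [-0.3  0.6] [50.6 54.2] ring [1.7 5.6] [28.  43.6] 31 bubble [0.  1.6] area d 22.5
   bubble-face [0.3 0.9] bubble-ring [-1.6 -4.1]
13.9 [503.  -78.1   3.3] [-0.2  0.3 -1.6]
```

```bash
python3 -m pendant '[[[0,0,0,0,0,-0.3,-1],[0,0,0,0.7,0,-0.3,-1],[0,0,0,1.4,-0.1,-0.3,-1],[0,0,0,1.8,-0.1,-0.3,-1],[0,0,0,1.8,-0.1,-0.3,-1]]]'
python3 -m pendant '[[[0,0,0,0,0,0,-1],[0,0,0,0,0,0,-1],[0,0,0,0,0,0,-1],[0,0,0,0,0,0,-1],[0,0,0,0,0,0,-1],[0,0,0,0,0,0,-1],[0,0,0,0,0,0,-1],[0,0,0,0,0,0,-1]]]'
python3 r.py; python3 b.py
```

```text
t: 14.4
eef_pos: [0.5042, -0.078, 0.0029]
orientation: [0.038, 0.999, 0.0, -0.001]
contact_force: [-5.3, -0.1, 3.0]
grip_width: 0.0313
gripper_force: 30.7
t: 15.2
eef_pos: [0.5042, -0.078, 0.0029]
orientation: [0.038, 0.999, 0.0, -0.001]
contact_force: [-4.3, -0.2, 2.1]
grip_width: 0.0313
gripper_force: 30.7
scene face [ 0.7 -0.2] [56.8 59.1] ring [1.8 1.8] [26.5 28. ] 59 bubble [2.2 2.7] area d 22.5
   bubble-face [1.5 2.8] bubble-ring [0.4 0.9]
side face [-0.2  0.7] [50.4 54.4] ring [-0.6  1.1] [26.5 32.9] 25 bubble [-0.5  1. ] area d 22.3
   bubble-face [-0.3  0.3] bubble-ring [ 0.1 -0.1]
15.5 [504.2 -78.    2.9] [-5.2 -0.6  2.2]
scene bubble [1.6 3.1] level [776.4  56.9] 0.155
side bubble [0.1 0.6] level [775.2  57.2] 0.272
[504.2 -78.    2.9] [-5.4  0.6  2.5]
```

```bash
python3 - <<'E'
from h import *
f=lambda n,b:cv2.resize(np.mean([arm.snapshot(n)[0] for _ in range(4)],0).astype(np.uint8)[b[2]:b[3],b[0]:b[1]],(400,300),interpolation=cv2.INTER_CUBIC)
t=np.load("pics/tops.npy")
T=np.hstack([cv2.resize(x,(400,400))[50:350] for x in t])
for i in(0,400): cv2.circle(T,(i+200,150),3,(255,0,0),-1)
cv2.imwrite("pics/crop4.png",np.vstack([np.hstack([f("scene",(260,300,252,282)),f("side",(352,392,155,185))]),T])[:,:,::-1])
E
```

```text
(no output)
```

View pics/crop4.png

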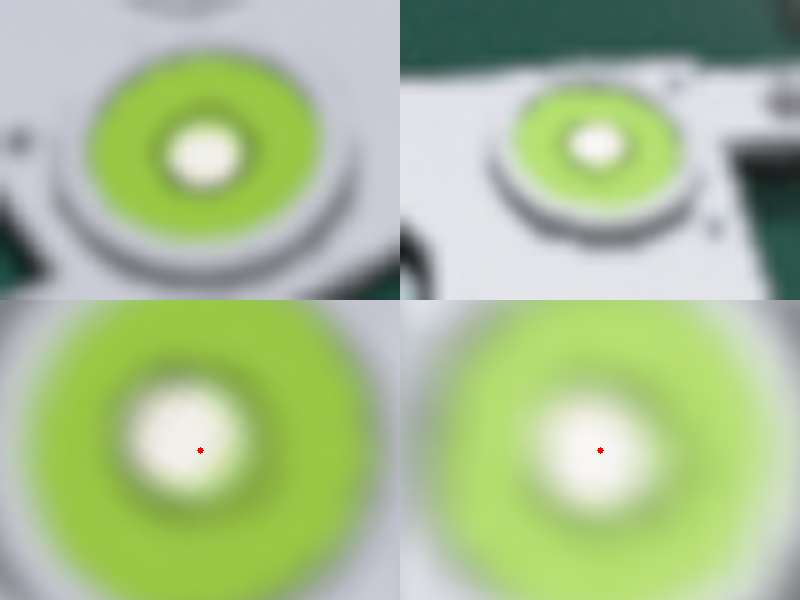

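The picture shows the bubble inside the ring in both views. In the scene it is about 1 px towards +x+y, with the bubble at crop (205,157) and the ring centre at (206,147); in the side view it is nearly centred at (597,145). Allowing for the near rim hiding part of the face, the bubble is about (0.6,1.7) mm off centre. I'll add one small nudge for margin.

```bash
python3 -m pendant '[[[0,0,0,0.4,0,0.2,-1],[0,0,0,0.8,-0.1,0.2,-1],[0,0,0,1.2,-0.1,0.2,-1],[0,0,0,1.2,-0.1,0.2,-1],[0,0,0,1.2,-0.1,0.2,-1],[0,0,0,1.2,-0.1,0.2,-1],[0,0,0,1.2,-0.1,0.2,-1],[0,0,0,1.2,-0.1,0.2,-1]]]'
python3 -m pendant '[[[0,0,0,0,0,0,-1],[0,0,0,0,0,0,-1],[0,0,0,0,0,0,-1],[0,0,0,0,0,0,-1],[0,0,0,0,0,0,-1],[0,0,0,0,0,0,-1],[0,0,0,0,0,0,-1],[0,0,0,0,0,0,-1]]]'
python3 b.py
```

```text
t: 16.8
eef_pos: [0.5053, -0.078, 0.0029]
orientation: [0.038, 0.999, 0.0, -0.001]
contact_force: [-5.4, 0.3, 2.4]
grip_width: 0.031
gripper_force: 30.6
t: 17.6
eef_pos: [0.5053, -0.0781, 0.0029]
orientation: [0.038, 0.999, 0.0, -0.001]
contact_force: [-5.3, 1.4, 2.8]
grip_width: 0.0314
gripper_force: 30.6
scene bubble [1.3 2.4] level [776.5  56.9] 0.16
side bubble [0.2 0.1] level [775.2  57.1] 0.278
[505.3 -78.    2.9] [-4.9 -0.3  1. ]
```

```bash
python3 -m pendant '[[[0,0,0,0,0,0,-0.2],[0,0,0,0,0,0,0],[0,0,0,0,0,0,0.3],[0,0,0,0,0,0,0.3],[0,0,0,0,0,20,0.3],[0,0,0,0,0,60,0.3],[0,0,0,-20,0,100,0.3],[0,0,0,-20,0,150,0.3]]]'
python3 -m pendant '[[[0,0,0,0,0,0,0.3],[0,0,0,0,0,0,0.3],[0,0,0,0,0,0,0.3],[0,0,0,0,0,0,0.3],[0,0,0,0,0,0,0.3],[0,0,0,0,0,0,0.3],[0,0,0,0,0,0,0.3],[0,0,0,0,0,0,0.3]]]'
python3 b.py
python3 - <<'E'
from h import *
p,im,_=snap("side");h=cv2.cvtColor(im,cv2.COLOR_RGB2HSV)
r=((h[...,1]<75)&(h[...,2]>70)&(h[...,2]<175)).astype(np.uint8);m=np.zeros_like(r);m[200:228,285:345]=r[200:228,285:345]
cs,_=cv2.findContours(m,cv2.RETR_EXTERNAL,cv2.CHAIN_APPROX_NONE)
for k in cs:
    if cv2.contourArea(k)>40: print(cv2.minAreaRect(k),cast(p,*cv2.minAreaRect(k)[0],.008))
E
```

```text
t: 18.5
eef_pos: [0.4832, -0.0775, 0.1524]
orientation: [0.038, 0.999, 0.001, -0.002]
contact_force: [1.7, -0.8, -0.6]
grip_width: 0.0557
gripper_force: 0.0
t: 19.3
eef_pos: [0.4858, -0.0783, 0.1528]
orientation: [0.038, 0.999, 0.0, -0.0]
contact_force: [0.2, 0.2, 0.2]
grip_width: 0.0551
gripper_force: 0.0
scene bubble [1.4 2.4] level [776.4  56.9] 0.16
side bubble [0.1 0.1] level [775.2  57.1] 0.277
[485.9 -78.3 153. ] [-0.8 -1.1 -0.1]
((321.2415466308594, 211.7134552001953), (16.639602661132812, 43.322933197021484), 77.00537872314453) [ 0.55928534 -0.07431349  0.008     ]
```

The bubble held steady after release, and the arm is clear of everything. Handing in.

```bash
python3 -c "
from bench import arm;print(arm.close_job())"
```

```text
the job is handed in; nothing more can be done
None
```

The grey shim is under the low foot and released, with the bubble about 1.6 mm off centre by my estimate (3 mm allowed), and the job was handed in at about 19 s; the foot's load on the shim was not measured, and wrist push was about 5 N when I let go, with a 9.5 N peak earlier.

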